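# Hang the large flask ring over the drip tray

## Robot

A 6-joint arm with a two-finger parallel gripper is mounted at the origin on the work surface. World frame = base frame: x ahead of the robot, y to its left, z up, the work surface at z = 0. Lengths are in mm, angles in rad, forces in N, time in s.
With the tool pointing down it reaches from about 350 to 875 mm from the base axis. Payload 4.2 kg.
Tool frame: the origin (TCP) lies where the fingers leave the gripper's body, on its centre line; the fingertips stand 73 mm ahead of it and the grasp point (between the pads) lies 54 mm ahead of it; z points along the fingers, y is the direction in which the jaws open and shut (so a half turn about z gives the same grasp; the last joint's range is limited). The gripper opens to 85 mm and grips with 20 to 120 N. Pads are 22 mm wide; open, the fingers measure 114 mm over their backs; the gripper's body (76 mm by 85 mm) begins 54 mm behind the grasp point. The pads swing forward as they close: fully open they stand 13 mm farther back than shut.
Start: joints at [-0.981, 0.385, 0.008, 0, -1.194, -0.259], TCP at [203.015, -591.088, 303.912] pointing down, gripper open.
Joint ranges: [-3.14, 3.14], [-1.21, 2.06], [-1.07, 1.41], [-3.16, 2.05], [-2.99, -0.16], [-3.1, 3.1]. Speed limits (rad/s): [2.79, 2.79, 3.14, 3.14, 3.14, 3.14].

## Interface

Orientations are given as a unit quaternion [x, y, z, w].
In Python, from bench import arm gives the robot as it stands.
- The arm moves only by the tool apply_moves, never from a script. Its argument "increments" is a list that holds one entry, the list of rows, each a list of 7 numbers: the shift along the tool's x, y, z scaled (see below), then the turn, a rotation vector about the tool's x, y, z scaled (see below), then the gripper's target within -1 to 1 (fully open at 1, half-way at 0, shut at -1). A call has 1 to 10 rows; each row is the pose to reach, as a shift and turn from the pose commanded when the call began, along the tool's axes at that moment; what a row does not reach only later rows make up. The controller multiplies each number of a shift by 100 mm and each number of a turn by 0.5 rad. A row lasts 1/10 s, in which the tool goes at most 50 mm and 8.59 degrees, less where a joint would pass 70% of its speed; a pose out of reach is approached as far as the arm can. A call with a number of a shift or a turn outside -1 to 1 is refused whole. A call with a gripper value outside its range is refused whole. The fingers move at their own pace and stop on an object; the grip force is fixed at half the most. Time passes only in rows, so rows that repeat a pose let the fingers close. It gives the time, the measured TCP pose, the force and the opening at its end, in the units of the state.
- arm.read_state(): the state, without advancing time (a new reading comes with each control period).
- arm.get_image(name): name is "side" or "top"; returns a dict with "img" (384x512x3 uint8, red, green, blue), "fx", "fy", "cx", "cy" (pixels), "pose" (4x4, takes a point from camera to world coordinates). Camera axes: x right, y up, looking along -z (the intrinsics and any distortion apply to the point x, -y, -z); pixel columns grow to the right and rows downward; lengths in mm; the calibration is good to about 2 mm. A picture is of the moment at which its call begins. There is no depth.
- arm.job_done(): hands the job in, once; it reports no verdict.
Trained networks look in a picture, given as the dict that the camera call returned (one of the last four; its "shot" number tells which), for a name from the list of things; names that differ only in an ending like _2 or _b are one class to them, and where a whole thing is asked for, a point or a joint stands for the part that bears it (a point fixed in the world has none). Each returns a list of dicts, best first, with "conf" (0 to 1); they miss things now and then, are a little off and sometimes report something else, mostly with a low value. They report only what shows in the picture. A call takes as long as a camera call. They do not tell look-alikes from the thing itself.
- arm.outline_of(label, picture): "pixels" (384x512 bool, what is visible of it) and "box" ([centre column, centre row, width, height] in pixels, round what is visible of it).
- arm.mark_of(label, picture): "at" ([column, row] in pixels: a listed point, or the origin of a listed thing).
The state is a dict: "clock": time; "joints": joint angles; "joint_vel": joint speeds; "joint_efforts": joint torques, N m; "position": TCP position; "ee_rot": TCP orientation; "contact_force": force on the tool from outside, world axes, zero at the start; "wrist_torque": the same for the moment, N m; "gripper_width": finger opening in mm.
Only numpy, scipy, OpenCV 4.12 (cv2) and the standard library are available. Lean on these libraries where they do the work, as an engineer would, in place of code of your own. Each camera call takes 0.05 s, during which the arm holds its last target.

## Task

The larger of the two steel flask rings has been rinsed and must drip dry: first slide the drip tray by its handle until it is centred under the J-hook, then lift that ring by its rim out of the rack and hang it over the hook, lowering it on gently, so that the whole ring hangs still, above the tray. Leave the smaller ring in its slot and do not disturb the bottle, slide box, dish and flask.

Things in the scene. Friction and masses are not known exactly. Their poses are not given: they have to be found in the camera images.
- hook_seat (a point): Top of the J-hook's round rod (10 mm thick), half-way along its level part, 245 mm above the bench. The rod runs level along this point's x axis, from the post 95 mm away at +x to its free end at -x, where it turns up (from 40 mm out) to a tip 56 mm out, 20 mm higher than this point. A ring must come on from the -x side, over the tip. x points roughly away from the robot, z up.
- stand: The hook's fixed stand, on the left or the right; origin on the bench straight below the hook_seat point, same axes. Post 18 mm thick at x = +95 mm, no higher than the rod (246 mm). Its white foot, 12 mm high and 120 mm wide, spans x = +80 to +170 mm, so the bench right under the hook is free for the tray.
- hook_tip (a point): The highest point of the hook's upturned free end, 265 mm above the bench.
- ring_large_mid (a point): Centre of the larger steel ring: flat, 116 mm outside diameter, 70 mm hole (rim 23 mm wide radially), 10 mm thick, about 0.5 kg, loose. x is the ring's axis. It starts on edge in one of the rack's slots, centre about 70 mm above the bench (top edge 128 mm), free to lift straight up. Hung, its centre is about 35 mm below the top of the hook's rod.
- ring_small_mid (a point): Centre of the smaller steel ring: 88 mm outside diameter, 44 mm hole, 10 mm thick, standing on edge in the other slot, 90 mm along the axis from the larger one, top edge about 97 mm above the bench. It stays where it is.
- rack: Fixed white plastic rack, 155 (x) x 130 (y) x 44 mm, on the side opposite the stand; origin on the bench under its centre, z up. Two slots at x = -45 and +45 mm run along y, each 13 mm wide between cheeks 120 mm long (tops 44 mm above the bench), with two bars in the floor that stop a ring from rolling. Which ring is in which slot varies.
- tray_mid (a point): Centre of the loose open steel drip tray, half-way up. The tray is 110 (x) x 165 (y) x 30 mm outside with 3 mm walls, about 0.3 kg, flat on the bench (this point is 15 mm up); it can pivot about a weak grip. A straight handle sticks out from the middle of its -x side, towards the robot. x away from the handle, z up.
- tray_handle (a point): Grip point on the tray's handle, 135 mm from the tray's centre in its -x direction, 28 mm above the bench. The handle is a bar along the tray's x axis, 14 mm wide (y), 10 mm high (z from 23 to 33 mm), with clear space on both sides; its outer end is 172 mm from the tray's centre.
- bottle: Bystander: amber bottle, 60 mm diameter, 130 mm high, beyond the tray; origin under its centre.
- slide_box: Bystander: cardboard slide box, 50 x 90 x 35 mm, beyond the tray; origin under its centre.
- dish: Bystander: flat lidded clear dish, 92 mm diameter, 18 mm high, far out on the left; origin under its centre.
- flask: Bystander: conical glass flask, 76 mm diameter at the foot, 110 mm high, far out on the right; origin under its centre.
There are look-alikes about, which are no part of the job. Leave any purple look-alike of the part that bears ring_large_mid alone.

How it is judged:
By the outcome, as a careful person would: the job done as asked, in the order asked, and still so for the second after the job is handed in, with the robot touching nothing.
It also fails if it takes over 72 s, if anything falls off the work surface, if the arm or the gripper's body presses on something with over 40 N, if the wrist force passes 120 N, or if a joint passes its speed limit or range.

## Working session

There is one attempt and no reset: what is moved stays moved. The work goes in short steps, Python scripts to look and compute and a tool call to move; the robot and the scene stay as the last step left them, time stands still between calls to the robot, and variables do not carry over. Pictures are saved under pics/ and viewed, and the job is handed in when it is done.

Besides the shell and the picture viewer there is one more tool, called as a command line: name --argument value ..., lists and objects as JSON in quotes. apply_moves: Moves the arm, as the interface text tells. Shifts and turns lie within -1 to 1; 1 stands for 100 mm of shift or 0.5 rad of turn. Its arguments: {"type":"object","properties":{"increments":{"type":"array"}},"required":["increments"]}

```bash
mkdir -p pics; ls
cat > h.py <<'E'
import numpy as np, cv2
from bench import arm
def shot(n,tag):
    p=arm.get_image(n); cv2.imwrite(f'pics/{tag}.png',cv2.cvtColor(p['img'],cv2.COLOR_RGB2BGR)); return p
def ray(p,uv):
    d=np.array([(uv[0]-p['cx'])/p['fx'],-(uv[1]-p['cy'])/p['fy'],-1.0])
    T=np.array(p['pose']); return T[:3,3],T[:3,:3]@d
def onz(p,uv,z):
    o,d=ray(p,uv); return o+d*(z-o[2])/d[2]
def proj(p,X):
    T=np.array(p['pose']); c=T[:3,:3].T@(np.array(X)-T[:3,3]); return np.array([p['cx']+p['fx']*c[0]/-c[2],p['cy']-p['fy']*c[1]/-c[2]])
E
python3 - <<'E'
from h import *
np.set_printoptions(precision=1,suppress=True)
s=arm.read_state(); print(s)
for n in ['side','top']:
    p=shot(n,n+'0'); print(n,[k for k in p],p['fx'],p['cx'],p['cy'],p['pose'])
    for l,z in [('hook_seat',245),('hook_tip',265),('ring_large_mid',70),('ring_small_mid',53),('rack',0),('tray_mid',15),('tray_handle',28),('bottle',0),('slide_box',0),('stand',0),('dish',0),('flask',0)]:
        for r in arm.mark_of(l,p): print(n,l,round(r['conf'],2),np.array(r['at']),onz(p,r['at'],z))
E
```

```text
pics
{'clock': 0.0, 'joints': array([-1. ,  0.4,  0. , -0. , -1.2, -0.3]), 'joint_vel': array([-0.,  0., -0.,  0., -0., -0.]), 'joint_efforts': array([ -0. , -39.2,  18.8,   4.2,  -0. ,   0. ]), 'position': array([ 202.9, -590.7,  302.8]), 'ee_rot': array([-0.2,  1. ,  0. , -0. ]), 'contact_force': array([ 0.1, -0.4,  0.2]), 'wrist_torque': array([0., 0., 0.]), 'gripper_width': 85.71479457471273}
side ['img', 'fx', 'fy', 'cx', 'cy', 'pose', 'shot'] 485.9749823429775 256.13895576757017 188.4482550607669 [[    1.      0.1    -0.2   260.4]
 [   -0.2     0.5    -0.8 -1392.5]
 [    0.      0.8     0.5  1060.8]
 [    0.      0.      0.      1. ]]
side hook_seat 0.77 [233.1 136.3] [556.7 248.3 245. ]
side hook_tip 0.85 [221.  131.8] [512.2 255.9 265. ]
side ring_large_mid 0.83 [282.2 259.6] [ 605.5 -283.6   70. ]
side ring_large_mid 0.8 [213.1 284.8] [ 379.4 -345.9   70. ]
side ring_large_mid 0.26 [250.7 262.4] [ 507.4 -274.4   70. ]
side ring_small_mid 0.66 [250.1 266.9] [ 505.2 -275.4   53. ]
side rack 0.78 [268.1 275.3] [ 565.4 -268.6    0. ]
side tray_mid 0.9 [250.8 220. ] [572.7  16.3 
[... 676 characters left out ...]
hook_tip 0.58 [184.1 208.4] [507.3 228.6 265. ]
top ring_large_mid 0.71 [313.7 199.6] [ 559.6 -262.6   70. ]
top ring_large_mid 0.66 [317.5 186.6] [ 613.  -280.3   70. ]
top ring_large_mid 0.62 [332.9 243.8] [ 380.9 -332.1   70. ]
top ring_small_mid 0.44 [315.1 206.8] [ 532.  -270.3   53. ]
top rack 0.87 [313.8 197.6] [ 577.7 -276.1    0. ]
top tray_mid 0.96 [245.  194.6] [591.8  16.9  15. ]
top tray_handle 0.96 [245.7 228.4] [448.7  15.3  28. ]
top bottle 0.64 [264.2 155.1] [766.6 -68.1   0. ]
top slide_box 0.54 [237.7 150.2] [789.9  46.8   0. ]
top dish 0.95 [139.1 228.9] [453.7 463.1   0. ]
top dish 0.26 [264.4 156.5] [760.3 -68.8   0. ]
top flask 0.82 [373.4 232.3] [ 427.6 -520.5    0. ]
```

View images.

Run:
```python
import cv2
a=cv2.imread('pics/side0.png');b=cv2.imread('pics/top0.png')
cv2.imwrite('pics/side0b.png',cv2.resize(a[90:380,150:400],None,fx=2,fy=2,interpolation=cv2.INTER_CUBIC)[:600])
cv2.imwrite('pics/top0b.png',cv2.resize(b[120:300,110:400],None,fx=2.7,fy=2.7,interpolation=cv2.INTER_CUBIC))
```

```text
(no output)
```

View pics/side0b.png

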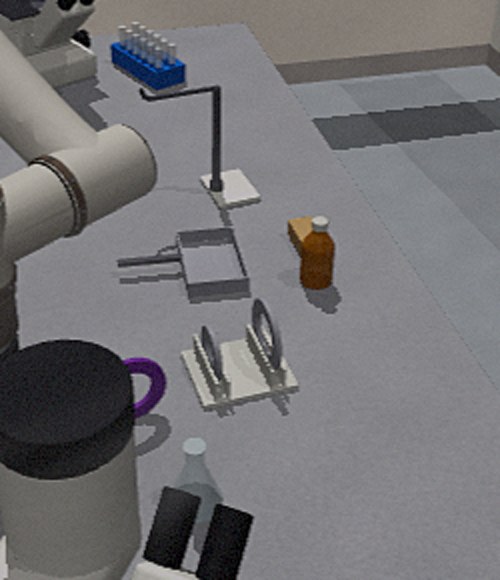

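View pics/top0b.png

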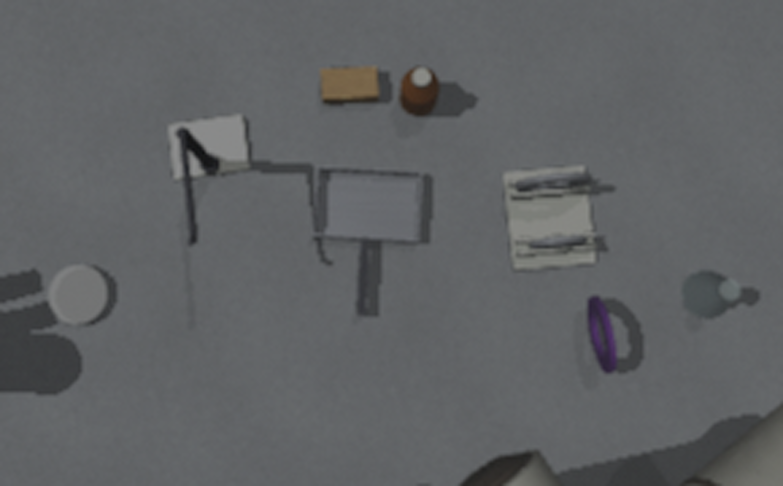

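```bash
cat >> h.py <<'E'
def tri(obs):
    A=np.zeros((3,3));b=np.zeros(3)
    for p,uv in obs:
        o,d=ray(p,uv); d=d/np.linalg.norm(d); M=np.eye(3)-np.outer(d,d); A+=M;b+=M@o
    return np.linalg.solve(A,b)
E
python3 - <<'E'
from h import *
import pickle
np.set_printoptions(precision=1,suppress=True)
P={n:shot(n,n+'1') for n in ['side','top']}
print(P['top']['fy'],P['side']['fy'])
O={}
for n,p in P.items():
    for l in ['ring_large_mid','ring_small_mid','tray_mid','rack','stand']:
        for i,r in enumerate(arm.outline_of(l,p)):
            O[n,l,i]=r; m=np.array(r['pixels']); c=cv2.minAreaRect(np.argwhere(m)[:,::-1].astype(np.float32))
            print(n,l,i,round(r['conf'],2),np.array(r['box']),m.sum(),np.array(cv2.boxPoints(c)).round(1).tolist())
pickle.dump((P,O),open('d.pkl','wb'))
for l,a,b in [('hook_seat',(233.1,136.3),(177.7,195.7)),('tip',(221,131.8),(184.1,208.4)),('ringL',(282.2,259.6),(317.5,186.6)),('small',(250.1,266.9),(315.1,206.8))]: print(l,tri([(P['side'],a),(P['top'],b)]))
im=cv2.cvtColor(P['side']['img'],cv2.COLOR_RGB2BGR)
def sv(n,c0,c1,r0,r1,f):
    im=cv2.cvtColor(P[n]['img'],cv2.COLOR_RGB2BGR)[r0:r1,c0:c1]; return cv2.resize(im,None,fx=f,fy=f,interpolation=cv2.INTER_CUBIC)
cv2.imwrite('pics/c_side.png',np.hstack([sv('side',200,310,230,310,5)]))
cv2.imwrite('pics/c_top.png',np.vstack([sv('top',290,360,170,260,5)]))
cv2.imwrite('pics/c_top2.png',np.vstack([sv('top',165,275,160,250,6)]))
cv2.imwrite('pics/c_side2.png',sv('side',200,290,120,240,5))
E
```

```text
364.5137054467592 485.9749823429775
side ring_large_mid 0 0.84 [223.6 283.1  22.9  22.8] 340 [[212.1999969482422, 269.20001220703125], [229.89999389648438, 265.29998779296875], [236.10000610351562, 293.8999938964844], [218.39999389648438, 297.79998779296875]]
side ring_large_mid 1 0.51 [284.8 258.7  13.4  36. ] 278 [[273.3999938964844, 240.39999389648438], [284.8999938964844, 237.5], [293.3999938964844, 271.6000061035156], [281.8999938964844, 274.5]]
side ring_small_mid 0 0.71 [256.1 265.2   7.4  26.8] 149 [[248.8000030517578, 254.39999389648438], [255.39999389648438, 252.1999969482422], [263.29998779296875, 275.8999938964844], [256.70001220703125, 278.1000061035156]]
side tray_mid 0 0.61 [242.9 220.5  67.5  35.2] 1128 [[208.5, 208.8000030517578], [271.20001220703125, 201.5], [275.0, 234.6999969482422], [212.3000030517578, 241.89999389648438]]
side rack 0 0.81 [269.3 272.9  59.2  41.2] 1270 [[239.10000610351562, 259.79998779296875], [290.3999938964844, 248.0], [298.6000061035156, 283.79998779296875], [247.39999389648438, 295.6000061035156]]
side stand 0 0.84 [249.9 163.4  57.5  64.4]
[... 774 characters left out ...]
k 0 0.93 [313.2 202.2  33.4  43.4] 939 [[294.1000061035156, 182.3000030517578], [325.3999938964844, 178.8000030517578], [329.70001220703125, 217.39999389648438], [298.3999938964844, 220.8000030517578]]
top rack 1 0.71 [315.8 187.2  25.8   7.6] 167 [[300.6000061035156, 183.10000610351562], [327.79998779296875, 181.39999389648438], [328.20001220703125, 188.60000610351562], [301.1000061035156, 190.3000030517578]]
top stand 0 0.57 [188.1 186.2  33.8  51.7] 675 [[170.5, 165.39999389648438], [199.0, 161.3000030517578], [205.39999389648438, 205.5], [176.8000030517578, 209.60000610351562]]
hook_seat [557.2 256.6 240.8]
tip [506.7 226.  279.4]
ringL [ 610.  -280.3   67.3]
small [ 519.6 -269.6   48.3]
```

View pics/c_side.png

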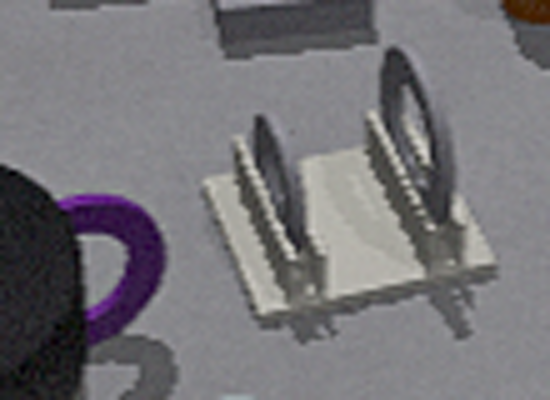

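View pics/c_top.png

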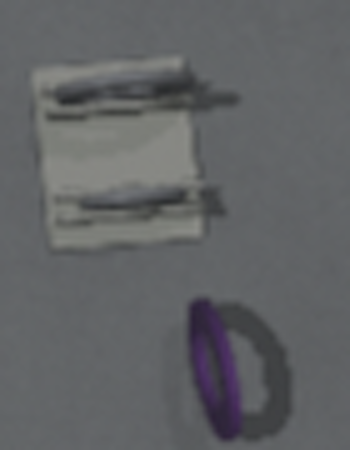

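View pics/c_top2.png

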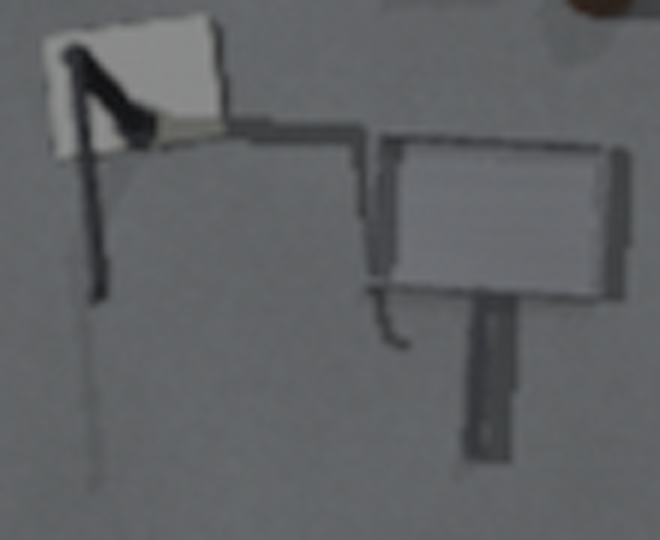

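View pics/c_side2.png

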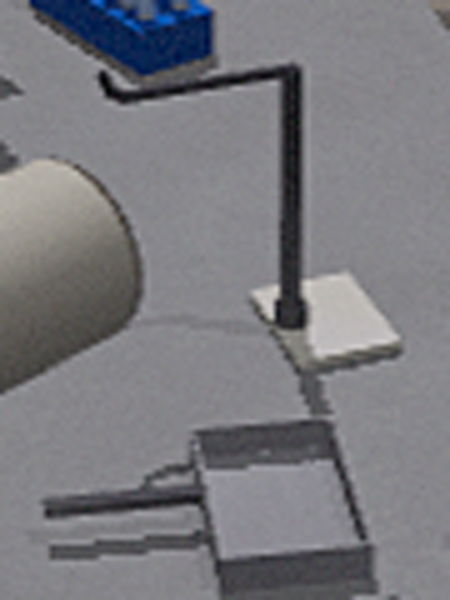

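```bash
cat > fit.py <<'E'
from h import *
from scipy.optimize import least_squares
def fit(P,obs,x0):
    # obs: (cam, uv, local xyz)
    def w(q,l): c,s=np.cos(q[2]),np.sin(q[2]); return [q[0]+c*l[0]-s*l[1],q[1]+s*l[0]+c*l[1],l[2]]
    f=lambda q:np.concatenate([proj(P[n],w(q,l))-uv for n,uv,l in obs])
    r=least_squares(f,x0,loss='soft_l1',x_scale=[10,10,.1]); return r.x,r.fun.reshape(-1,2)
def t2(x,y): return (165+x/6,160+y/6)
def s2(x,y): return (200+x/5,120+y/5)
def t1(x,y): return (290+x/5,170+y/5)
def s1(x,y): return (200+x/5,230+y/5)
E
python3 - <<'E'
from fit import *
import pickle
np.set_printoptions(precision=2,suppress=True)
P,O=pickle.load(open('d.pkl','rb'))
st=[('top',t2(75,48),(95,0,246)),('top',t2(98,297),(-56,0,263)),('top',t2(46,40),(170,60,12)),('top',t2(210,15),(170,-60,12)),('top',t2(58,158),(80,60,12)),
('side',s2(103,75),(-56,0,263)),('side',s2(293,67),(95,0,246)),('side',s2(348,273),(170,60,12)),('side',s2(403,348),(170,-60,12)),('side',s2(252,295),(80,60,12)),('side',s2(312,364),(80,-60,12)),('side',s2(120,98),(-40,0,240))]
tr=[('top',t2(378,135),(55,82.5,30)),('top',t2(606,148),(55,-82.5,30)),('top',t2(366,288),(-55,82.5,30)),('top',t2(605,298),(-55,-82.5,30)),('top',t2(481,458),(-172,0,30)),
('side',s2(195,433),(-55,82.5,30)),('side',s2(330,420),(55,82.5,30)),('side',s2(372,545),(55,-82.5,30)),('side',s2(217,558),(-55,-82.5,30)),('side',s2(45,502),(-172,0,30))]
rk=[('top',t1(33,68),(77.5,65,3)),('top',t1(183,55),(77.5,-65,3)),('top',t1(203,235),(-77.5,-65,3)),('top',t1(50,250),(-77.5,65,3)),
('side',s1(203,183),(-77.5,65,3)),('side',s1(258,322),(-77.5,-65,3)),('side',s1(497,268),(77.5,-65,3))]
for n,o,x0 in [('stand',st,(557,256,.1)),('tray',tr,(590,17,0)),('rack',rk,(575,-275,.1))]:
    for P_ in ['both','top','side']:
        oo=[a for a in o if P_ in('both',a[0])]
        x,r=fit(P,oo,x0); print(n,P_,x,'rms',np.sqrt((r**2).mean()))
        if P_=='both': print(r.tolist() if 0 else np.abs(r).max(1))
        if n=='rack':
            for sx in(45,-45): print('slot',x[0]+sx*np.cos(x[2]),x[1]+sx*np.sin(x[2]))
E
```

```text
stand both [561.59 243.99   0.13] rms 0.8620008805633903
[0.65 0.64 1.3  0.9  0.48 0.4  0.74 0.37 1.23 1.   2.84 0.53]
stand top [559.27 245.64   0.13] rms 0.42075803686299906
stand side [562.36 239.4    0.12] rms 0.7565158634707991
tray both [587.11   9.71  -0.07] rms 0.8539640878356973
[1.3  1.4  0.84 0.4  0.77 1.93 0.71 0.23 0.68 1.27]
tray top [584.02  10.31  -0.05] rms 0.5341778682520737
tray side [590.14   9.91  -0.09] rms 0.6477518225743002
rack both [ 567.22 -272.85    0.07] rms 0.3354966369213258
[0.38 0.21 0.13 0.66 0.53 0.12 0.51]
slot 612.1204820070732 -269.7906825876898
slot 522.3292545027498 -275.91730182400846
rack top [ 565.88 -273.55    0.07] rms 0.18115884196349533
slot 610.7734032911551 -270.4363139733103
slot 520.989099810763 -276.66358051175536
rack side [ 568.46 -271.54    0.07] rms 0.1818185389578859
slot 613.3605435314547 -268.6037328406528
slot 523.5528286027962 -274.4837276784742
```

```bash
cat >> fit.py <<'E'
def W(q,l): c,s=np.cos(q[2]),np.sin(q[2]); return [q[0]+c*l[0]-s*l[1],q[1]+s*l[0]+c*l[1],l[2]]
def box(x0,x1,y0,y1,z): return [(x0,y0,z),(x1,y0,z),(x1,y1,z),(x0,y1,z),(x0,y0,z)]
def lines(stand=None,tray=None,rack=None,ring=None):
    L=[]
    if stand is not None: L+=[(stand,box(80,170,-60,60,12),(0,255,255)),(stand,[(-56,0,263),(-40,0,240),(95,0,240),(95,0,0)],(0,255,0))]
    if tray is not None: L+=[(tray,box(-55,55,-82.5,82.5,30),(0,0,255)),(tray,box(-172,-55,-7,7,33),(255,0,0))]
    if rack is not None: L+=[(rack,box(-77.5,77.5,-65,65,3),(0,0,255))]
    if ring is not None:
        t=np.linspace(0,2*np.pi,60); L+=[(ring,[(0,58*np.cos(a),ring[3]+58*np.sin(a)) for a in t],(0,255,0)),(ring,[(0,35*np.cos(a),ring[3]+35*np.sin(a)) for a in t],(0,255,0))]
    return L
def overlay(p,L,c0,c1,r0,r1,f,fn):
    im=cv2.cvtColor(p['img'],cv2.COLOR_RGB2BGR)[r0:r1,c0:c1]; im=cv2.resize(im,None,fx=f,fy=f,interpolation=cv2.INTER_CUBIC); im=cv2.convertScaleAbs(im,alpha=1.5)
    for q,pts,col in L:
        uv=np.array([(proj(p,W(q,l))-(c0-.5,r0-.5))*f for l in pts]); cv2.polylines(im,[uv.astype(np.int32)],False,col,1)
    cv2.imwrite(fn,im)
E
python3 - <<'E'
from fit import *
import pickle
P,O=pickle.load(open('d.pkl','rb'))
L=lines((561,244,.13),(587,10,-.06),(567,-273,.07),(612,-270,.07,70))
overlay(P['top'],L,165,345,160,250,4.4,'pics/o1.png')
overlay(P['side'],L,200,310,120,300,3.3,'pics/o2.png')
E
```

```text
(no output)
```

View pics/o1.png

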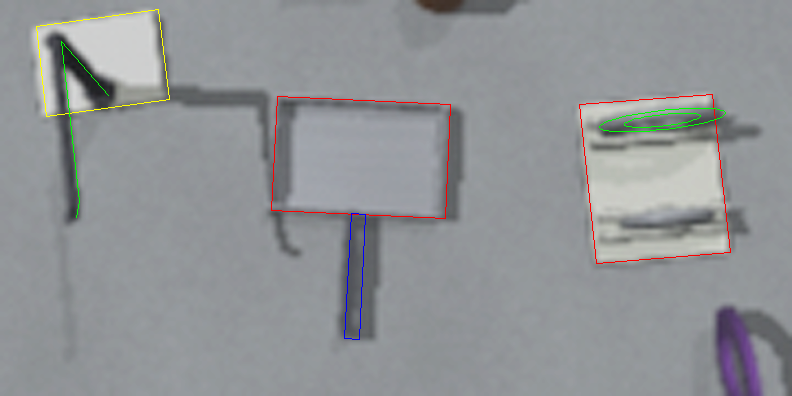

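View pics/o2.png

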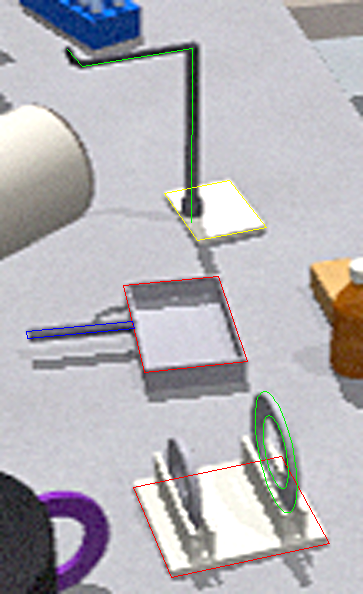

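```bash
cat > g.py <<'E'
import sys
from h import *
from scipy.spatial.transform import Rotation as R
np.set_printoptions(precision=3,suppress=True)
def go(x,y,z,yaw):
    "tcp target; yaw = angle of tool y measured from world +y; tool down"
    s=arm.read_state(); Rc=R.from_quat(s['ee_rot']); p=np.array(s['position'])
    Rt=R.from_matrix(np.array([[-np.cos(yaw),-np.sin(yaw),0],[-np.sin(yaw),np.cos(yaw),0],[0,0,-1]]).T.T) 
    print('t',s['clock'],'p',p,'yaw',np.arctan2(-Rc.as_matrix()[0,1],Rc.as_matrix()[1,1]),'F',s['contact_force'],'w',s['gripper_width'],'j',s['joints'])
    print('shift',Rc.inv().apply(np.array([x,y,z])-p)/100,'turn',(Rc.inv()*Rt).as_rotvec()/.5)
if __name__=='__main__': go(*map(float,sys.argv[1:5]))
E
python3 g.py 452 18 200 -.06
```

```text
t 1.9 p [ 202.996 -591.091  303.906] yaw 0.33073683514288976 F [ 0.369 -0.324 -0.289] w 85.34725593477002 j [-0.981  0.385  0.008 -0.    -1.194 -0.259]
shift [-4.333  4.952  1.039] turn [0.    0.    0.781]
```

apply_moves --increments '[[[-0.28,0.33,0,0,0,0.26,1],[-0.58,0.66,0,0,0,0.52,1],[-0.87,0.99,0,0,0,0.78,1],[-0.87,0.99,0,0,0,0.78,1]]]'

```text
clock: 2.3
position: [254.0, -465.6, 304.5]
ee_rot: [0.029, 1.0, 0.0, 0.0]
contact_force: [-0.5, -0.4, 0.8]
gripper_width: 85.3
```

```bash
python3 g.py 452 18 200 -.06
```

```text
t 2.3 p [ 254.033 -465.628  304.489] yaw -0.05723299448862213 F [-0.45  -0.397  0.812] w 85.28246068547644 j [-0.766  0.224 -0.222 -0.001 -1.126 -0.862]
shift [-1.699  4.941  1.05 ] turn [0.002 0.001 0.006]
```

apply_moves --increments '[[[-0.17,0.49,0,0,0,0,1],[-0.34,0.99,0,0,0,0,1]]]'

```text
clock: 2.5
position: [291.3, -376.4, 303.8]
ee_rot: [0.031, 1.0, -0.0, 0.0]
contact_force: [0.5, 0.4, -0.0]
gripper_width: 85.6
```

apply_moves --increments '[[[-0.17,0.49,0,0,0,0,1],[-0.34,0.99,0,0,0,0,1]]]'

```text
clock: 2.7
position: [329.7, -283.0, 304.2]
ee_rot: [0.03, 1.0, -0.0, 0.0]
contact_force: [0.7, 0.7, -0.6]
gripper_width: 85.4
```

apply_moves --increments '[[[-0.17,0.49,0,0,0,0,1],[-0.34,0.99,0,0,0,0,1]]]'

```text
clock: 2.9
position: [367.8, -190.2, 304.4]
ee_rot: [0.03, 1.0, -0.0, 0.001]
contact_force: [0.9, -0.4, 0.4]
gripper_width: 84.8
```

apply_moves --increments '[[[-0.17,0.49,0.1,0,0,0,1],[-0.34,0.99,0.3,0,0,0,1]]]'

```text
clock: 3.1
position: [405.2, -101.2, 278.5]
ee_rot: [0.029, 1.0, 0.0, 0.003]
contact_force: [0.4, -0.3, 0.2]
gripper_width: 85.4
```

apply_moves --increments '[[[-0.17,0.49,0.25,0,0,0,1],[-0.34,0.99,0.6,0,0,0,1],[-0.34,0.99,0.7,0,0,0,1],[-0.34,0.99,0.7,0,0,0,1]]]'

```text
clock: 3.5
position: [443.4, -4.7, 204.7]
ee_rot: [0.028, 1.0, -0.001, -0.003]
contact_force: [-0.9, -0.2, 0.5]
gripper_width: 85.7
```

```bash
python3 g.py 452 18 82 -.06
python3 - <<'E'
from h import *
for n in ['side','top']:
    p=shot(n,n+'2')
    im=cv2.cvtColor(p['img'],cv2.COLOR_RGB2BGR)
    for l,z in [('tray_mid',15),('tray_handle',28)]:
        for r in arm.mark_of(l,p): print(n,l,r['conf'],r['at'],onz(p,r['at'],z))
    c=im[150:260,170:310]; cv2.imwrite(f'pics/{n}2c.png',cv2.resize(c,None,fx=5,fy=5,interpolation=cv2.INTER_CUBIC))
E
```

```text
t 3.5 p [443.401  -4.712 204.679] yaw -0.05579437855057328 F [-0.857 -0.232  0.488] w 85.7030885099813 j [ 0.358  0.187 -0.558 -0.001 -0.831 -1.984]
shift [-0.079  0.234  1.226] turn [-0.004 -0.01   0.008]
side tray_mid 0.73 [283.2, 259.2] [ 628.43438825 -220.88185725   15.        ]
side tray_mid 0.6 [254.2, 217.6] [588.21238416  28.1205881   15.        ]
side tray_handle 0.66 [221.9, 222.0] [465.01707399  10.1049252   28.        ]
top tray_mid 0.64 [245.6, 197.5] [579.38517516  14.48484866  15.        ]
```

View pics/side2c.png

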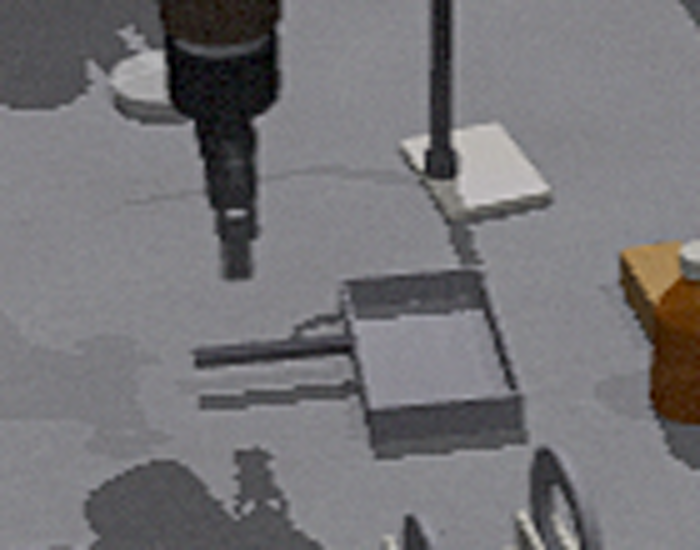

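View pics/top2c.png

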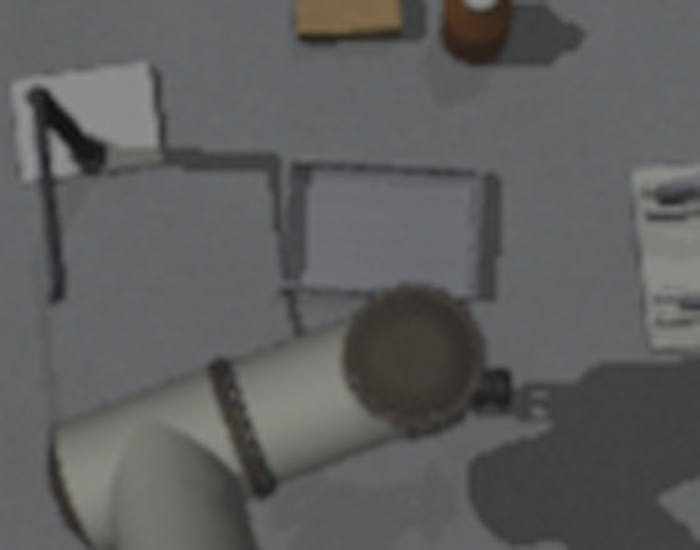

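apply_moves --increments '[[[0,0.23,0.2,0,0,0,1],[0,0.23,0.5,0,0,0,1],[0,0.23,0.75,0,0,0,1],[0,0.23,0.85,0,0,0,1],[0,0.23,0.85,0,0,0,1]]]'

```text
clock: 4.3
position: [444.6, 16.1, 121.7]
ee_rot: [0.03, 1.0, -0.0, -0.001]
contact_force: [-0.2, 0.0, 0.8]
gripper_width: 85.6
```

```bash
python3 g.py 442.3 18.7 82 -.06
python3 - <<'E'
from h import *
for n in ['side','top']:
    p=shot(n,n+'3')
    im=cv2.cvtColor(p['img'],cv2.COLOR_RGB2BGR)
    c=im[150:260,170:310]; cv2.imwrite(f'pics/{n}3c.png',cv2.resize(c,None,fx=5,fy=5,interpolation=cv2.INTER_CUBIC))
E
```

```text
t 4.3 p [444.614  16.137 121.685] yaw -0.06006371519765226 F [-0.197  0.021  0.842] w 85.56205534807779 j [ 0.404  0.323 -0.653  0.    -0.596 -2.035]
shift [0.024 0.025 0.397] turn [-0.002 -0.003 -0.   ]
```

View pics/side3c.png

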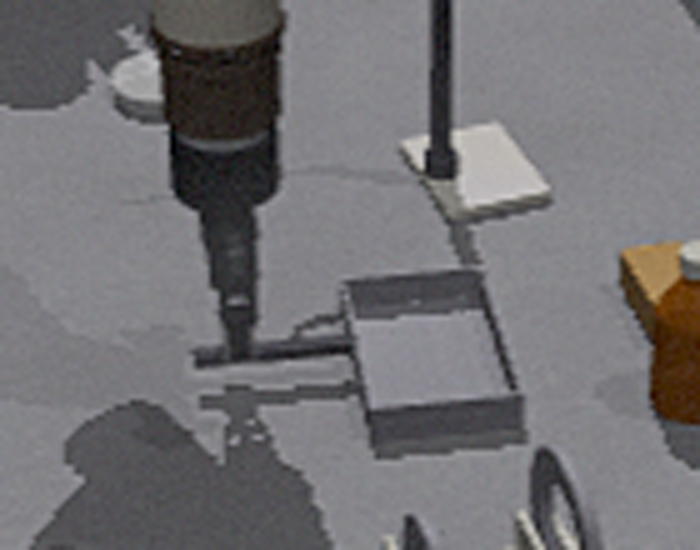

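apply_moves --increments '[[[0.02,0.02,0.2,0,0,0,1],[0.02,0.02,0.4,0,0,0,1],[0.02,0.02,0.4,0,0,0,1],[0.02,0.02,0.4,0,0,0,-1],[0.02,0.02,0.4,0,0,0,-1],[0.02,0.02,0.4,0,0,0,-1],[0.02,0.02,0.4,0,0,0,-1],[0.02,0.02,0.4,0,0,0,-1],[0.02,0.02,0.4,0,0,0,-1],[0.02,0.02,0.4,0,0,0,-1]]]'

```text
clock: 5.4
position: [443.5, 19.3, 82.5]
ee_rot: [0.029, 1.0, 0.0, 0.001]
contact_force: [-0.1, 2.1, 2.3]
gripper_width: 12.7
```

apply_moves --increments '[[[0,0,0,0,0,0,-1],[0,0,0,0,0,0,-1],[0,0,0,0,0,0,-1]]]'

```text
clock: 5.7
position: [443.5, 19.2, 82.3]
ee_rot: [0.029, 1.0, 0.0, 0.001]
contact_force: [0.3, 3.2, 2.7]
gripper_width: 12.8
```

```bash
python3 g.py 417 231 82 .1
python3 - <<'E'
from h import *
for n in ['side']:
    p=shot(n,n+'4')
    im=cv2.cvtColor(p['img'],cv2.COLOR_RGB2BGR)
    c=im[150:260,170:310]; cv2.imwrite(f'pics/{n}4c.png',cv2.resize(c,None,fx=5,fy=5,interpolation=cv2.INTER_CUBIC))
E
```

```text
t 5.7 p [443.478  19.219  82.295] yaw -0.05880233450708871 F [0.293 3.238 2.706] w 12.805455880310387 j [ 0.412  0.398 -0.692  0.    -0.479 -2.041]
shift [0.389 2.099 0.004] turn [ 0.001  0.002 -0.318]
```

View pics/side4c.png

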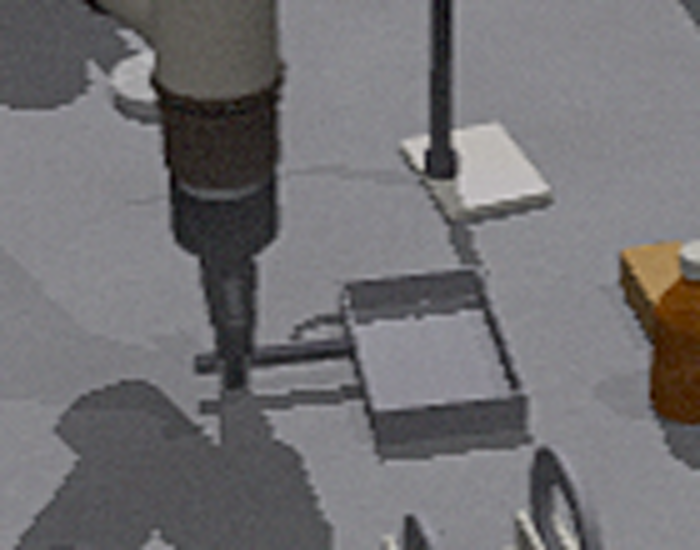

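apply_moves --increments '[[[0.05,0.05,0,0,0,0,-1],[0.12,0.15,0,0,0,-0.02,-1],[0.2,0.3,0,0,0,-0.04,-1],[0.25,0.45,0,0,0,-0.07,-1],[0.25,0.6,0,0,0,-0.1,-1],[0.25,0.75,0,0,0,-0.1,-1]]]'

```text
clock: 6.35
position: [420.1, 94.5, 81.8]
ee_rot: [0.006, 1.0, -0.001, -0.002]
contact_force: [-0.8, -5.5, 5.2]
gripper_width: 13.2
```

apply_moves --increments '[[[0.05,0.15,0,0,0,-0.02,-1],[0.1,0.3,0,0,0,-0.05,-1],[0.1,0.45,0,0,0,-0.07,-1],[0.1,0.6,0,0,0,-0.1,-1],[0.1,0.65,0,0,0,-0.1,-1],[0.1,0.65,0,0,0,-0.1,-1]]]'

```text
clock: 6.95
position: [412.2, 160.5, 81.9]
ee_rot: [-0.021, 1.0, -0.0, -0.001]
contact_force: [-2.4, -0.7, 4.2]
gripper_width: 12.7
```

```bash
python3 g.py 417 231 82 .1
python3 - <<'E'
from fit import *
L=lines((561,246,.125),(561,246,.1))
for n,c in [('side',(180,320,120,240)),('top',(150,290,150,260))]:
    p=shot(n,n+'5'); overlay(p,L,*c,5,f'pics/{n}5c.png')
    for l,z in [('tray_mid',15),('tray_handle',28)]:
        for r in arm.mark_of(l,p): print(n,l,r['conf'],r['at'],onz(p,r['at'],z))
E
```

```text
t 6.95 p [412.214 160.466  81.885] yaw 0.041074060317592455 F [-2.365 -0.685  4.217] w 12.687423324869144 j [ 0.741  0.398 -0.694 -0.001 -0.481 -2.27 ]
shift [-0.077  0.703 -0.002] turn [-0.002 -0.003 -0.118]
side tray_mid 0.91 [235.0, 199.2] [542.85159428 164.61704143  15.        ]
side tray_mid 0.6 [266.3, 275.7] [ 555.07212109 -285.00565378   15.        ]
side tray_mid 0.59 [219.9, 133.8] [582.30556942 752.64189946  15.        ]
side tray_handle 0.67 [206.2, 201.2] [429.34402088 156.31628971  28.        ]
top tray_mid 0.84 [210.7, 203.9] [553.93281389 161.54487603  15.        ]
```

View pics/side5c.png

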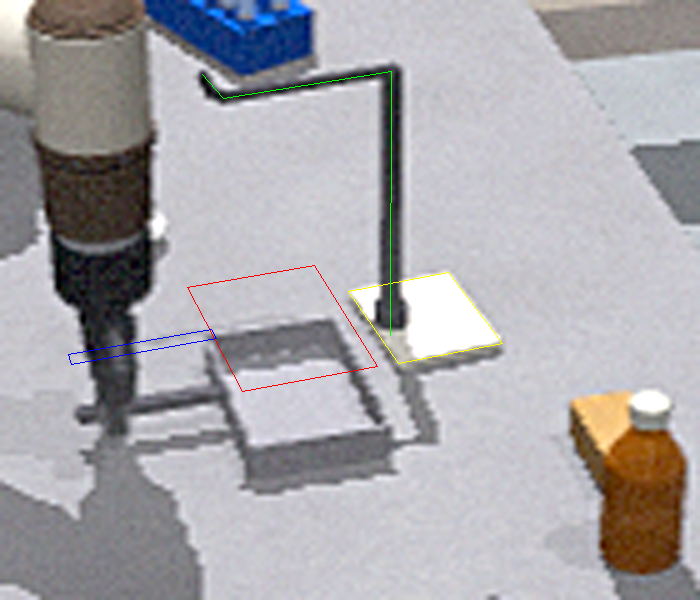

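View pics/top5c.png

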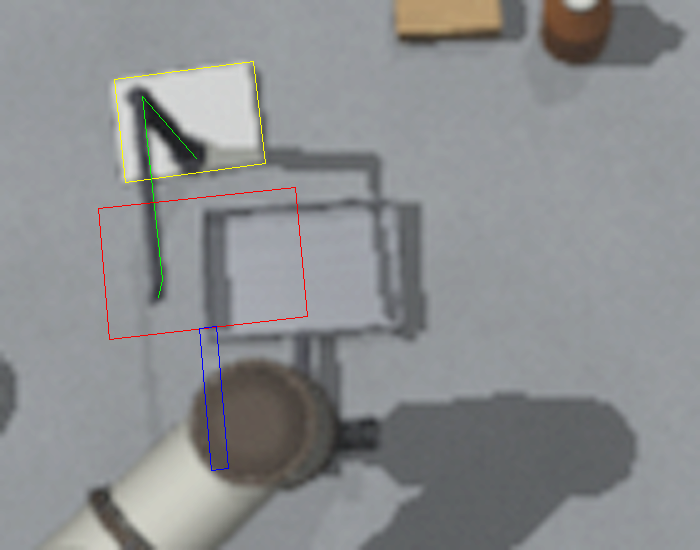

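apply_moves --increments '[[[0,0.15,0,0,0,-0.03,-1],[0,0.3,0,0,0,-0.06,-1],[-0.02,0.45,0,0,0,-0.09,-1],[-0.04,0.6,0,0,0,-0.12,-1],[-0.07,0.7,0,0,0,-0.12,-1],[-0.08,0.72,0,0,0,-0.12,-1],[-0.08,0.72,0,0,0,-0.12,-1]]]'

```text
clock: 7.95
position: [418.4, 233.7, 82.1]
ee_rot: [-0.051, 0.999, 0.001, 0.0]
contact_force: [-2.0, -1.0, 4.7]
gripper_width: 12.8
```

```bash
python3 g.py 417 232 82 .1
python3 - <<'E'
from fit import *
L=lines((562,247,.125),(562,247,.1))
for n,c in [('side',(180,320,120,240)),('top',(150,290,150,260))]:
    p=shot(n,n+'6'); overlay(p,L,*c,5,f'pics/{n}6c.png')
    for l,z in [('tray_mid',15),('tray_handle',28)]:
        for r in arm.mark_of(l,p): print(n,l,r['conf'],r['at'],onz(p,r['at'],z))
E
```

```text
t 7.95 p [418.414 233.676  82.09 ] yaw 0.10199291996388068 F [-2.039 -1.027  4.687] w 12.78567872284322 j [ 0.849  0.439 -0.606 -0.    -0.524 -2.318]
shift [ 0.016 -0.015  0.001] turn [0.002 0.002 0.004]
side tray_mid 0.92 [231.4, 188.3] [543.9959901  246.16776007  15.        ]
side tray_mid 0.69 [200.8, 167.3] [446.53466729 443.73299834  15.        ]
side tray_handle 0.81 [202.4, 192.6] [423.5060944  220.11142297  28.        ]
side tray_handle 0.54 [267.7, 277.8] [ 553.30046179 -308.91816548   28.        ]
side tray_handle 0.45 [235.6, 186.1] [559.98689577 238.32768887  28.        ]
top tray_mid 0.94 [190.1, 202.7] [560.04960693 248.22065622  15.        ]
top tray_handle 0.69 [313.2, 210.1] [ 521.21504627 -266.38441109   28.        ]
```

View pics/side6c.png

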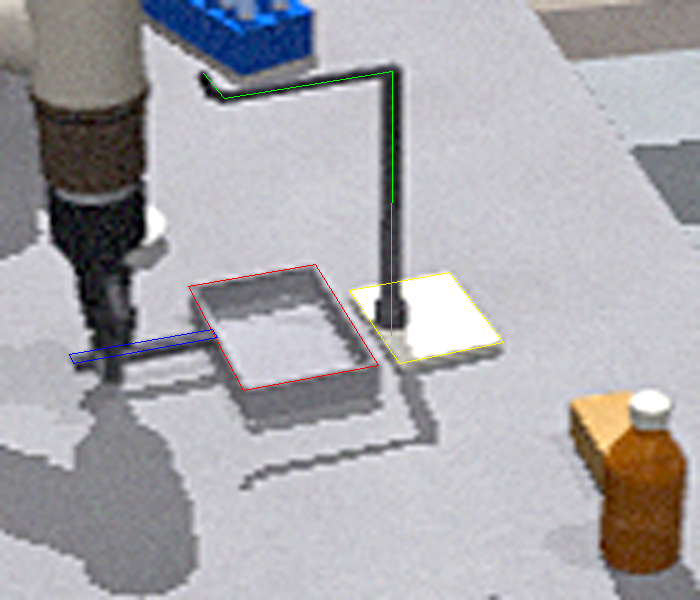

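View pics/top6c.png

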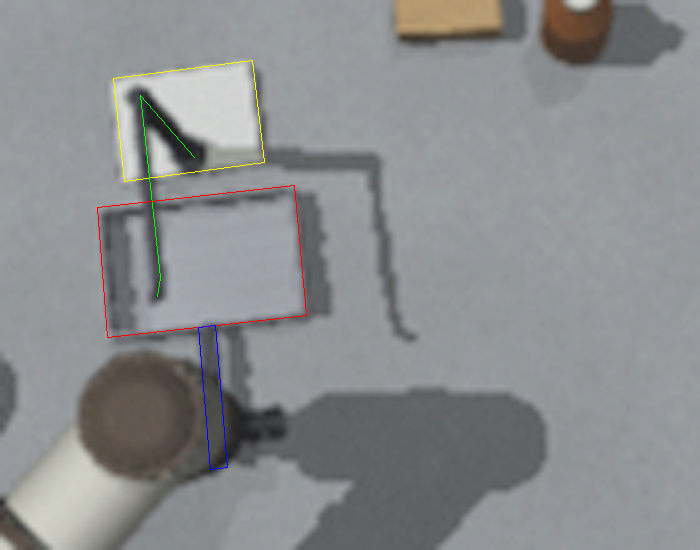

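apply_moves --increments '[[[0,0,0,0,0,0,1],[0,0,0,0,0,0,1],[0,0,0,0,0,0,1],[0,0,0,0,0,0,1],[0,0,0,0,0,0,1],[0,0,0,0,0,0,1],[0,0,-0.15,0,0,0,1],[0,0,-0.45,0,0,0,1],[0,0,-0.8,0,0,0,1],[0,0,-1,0,0,0,1]]]'

```text
clock: 9.25
position: [418.8, 233.1, 184.6]
ee_rot: [-0.051, 0.999, 0.001, 0.001]
contact_force: [0.3, 0.3, -0.9]
gripper_width: 85.4
```

```bash
python3 g.py 612 -240 250 1.64
python3 - <<'E'
from fit import *
L=lines((562,247,.125),(562,247,.1))
for n,c in [('side',(180,320,120,240))]:
    p=shot(n,n+'7'); overlay(p,L,*c,5,f'pics/{n}7c.png')
E
```

```text
t 9.25 p [418.761 233.146 184.603] yaw 0.10132035808829512 F [ 0.255  0.328 -0.863] w 85.35479124652275 j [ 0.848  0.269 -0.508  0.001 -0.791 -2.318]
shift [-1.446 -4.901 -0.66 ] turn [-0.001  0.008 -3.077]
```

View pics/side7c.png

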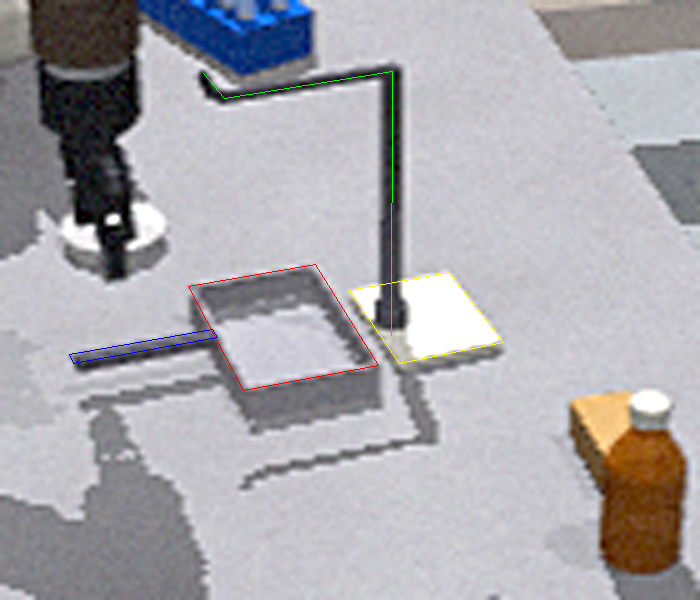

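apply_moves --increments '[[[0,-0.2,-0.3,0,0,-0.2,1],[0,-0.5,-0.6,0,0,-0.5,1],[0,-0.8,-0.9,0,0,-0.75,1],[0,-1,-1,0,0,-1,1]]]'

```text
clock: 9.7
position: [428.9, 132.2, 285.1]
ee_rot: [-0.298, 0.954, 0.001, 0.003]
contact_force: [0.6, 0.5, -0.1]
gripper_width: 85.7
```

apply_moves --increments '[[[0.08,-0.25,0,0,0,-0.25,1],[0.16,-0.5,0,0,0,-0.5,1],[0.24,-0.75,0,0,0,-0.75,1],[0.32,-1,0,0,0,-1,1]]]'

```text
clock: 10.1
position: [458.3, 31.5, 282.0]
ee_rot: [-0.525, 0.851, 0.0, -0.0]
contact_force: [0.7, 0.4, -0.2]
gripper_width: 85.6
```

apply_moves --increments '[[[0.2,-0.21,0,0,0,-0.25,1],[0.4,-0.43,0,0,0,-0.5,1],[0.6,-0.65,0,0,0,-0.75,1],[0.8,-0.86,0,0,0,-1,1],[0.8,-0.86,0,0,0,-1,1]]]'

```text
clock: 10.6
position: [499.4, -80.0, 281.4]
ee_rot: [0.717, -0.697, -0.0, 0.0]
contact_force: [-0.7, 0.5, 0.3]
gripper_width: 85.2
```

```bash
python3 g.py 612 -240 250 1.64
```

```text
t 10.6 p [499.355 -79.964 281.441] yaw 1.5989005148500002 F [-0.679  0.521  0.296] w 85.24020368066427 j [ 0.163  0.201 -0.314  0.    -1.057 -0.135]
shift [ 1.631 -1.081  0.314] turn [ 0.002 -0.001 -0.082]
```

apply_moves --increments '[[[0.4,-0.27,0,0,0,-0.04,1],[0.8,-0.54,0.1,0,0,-0.08,1]]]'

```text
clock: 10.8
position: [556.3, -156.2, 273.7]
ee_rot: [0.732, -0.681, 0.001, -0.001]
contact_force: [1.8, 1.2, 1.1]
gripper_width: 85.3
```

apply_moves --increments '[[[0.4,-0.27,0.1,0,0,0,1],[0.8,-0.54,0.2,0,0,0,1],[0.8,-0.54,0.2,0,0,0,1],[0.8,-0.54,0.2,0,0,0,1]]]'

```text
clock: 11.2
position: [614.5, -232.4, 249.9]
ee_rot: [0.731, -0.683, -0.002, 0.001]
contact_force: [0.5, -0.3, 0.6]
gripper_width: 85.3
```

```bash
python3 g.py 610 -238 159 1.64
python3 - <<'E'
from fit import *
L=lines(rack=(567,-272,.07),ring=(612,-268,.07,70))
for n,c in [('side',(200,340,200,310)),('top',(270,390,150,260))]:
    p=shot(n,n+'8'); overlay(p,L,*c,5,f'pics/{n}8c.png')
E
```

```text
t 11.2 p [ 614.518 -232.437  249.949] yaw 1.6386382296697142 F [ 0.461 -0.258  0.578] w 85.34291997681534 j [-0.116  0.478  0.019 -0.    -1.115  0.184]
shift [0.053 0.046 0.91 ] turn [ 0.007  0.002 -0.003]
```

View pics/side8c.png

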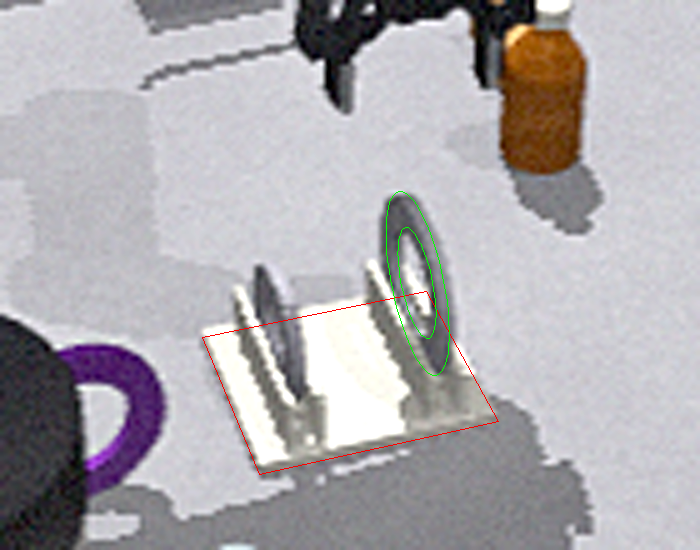

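View pics/top8c.png

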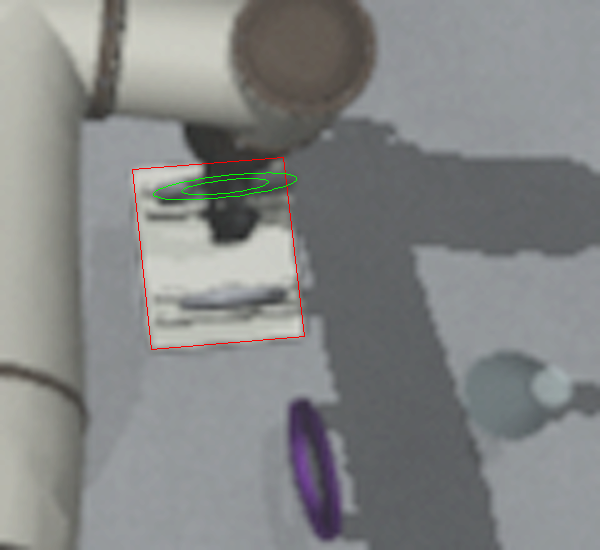

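The side view shows the larger steel ring at about px (284,257) in the far slot. The small ring is at (256,267) and the purple look-alike at (220,284). The far steel ring is the one meant: it is steel, taller than the other, and matches the 116 mm model outline.

apply_moves --increments '[[[0.04,0.04,0.15,0,0,0,1],[0.04,0.04,0.35,0,0,0,1],[0.04,0.04,0.6,0,0,0,1],[0.04,0.04,0.8,0,0,0,1],[0.04,0.04,0.9,0,0,0,1],[0.04,0.04,0.91,0,0,0,1],[0.04,0.04,0.91,0,0,0,1]]]'

```text
clock: 12.0
position: [611.4, -235.9, 162.5]
ee_rot: [0.732, -0.682, 0.001, -0.0]
contact_force: [-0.3, -0.5, 0.8]
gripper_width: 85.4
```

```bash
python3 g.py 610 -238 159 1.64
python3 - <<'E'
from fit import *
L=lines(rack=(567,-272,.07))
for n,c in [('side',(200,340,200,310))]:
    p=shot(n,n+'9'); overlay(p,L,*c,5,f'pics/{n}9c.png')
E
```

```text
t 12.0 p [ 611.423 -235.882  162.516] yaw 1.641943153136696 F [-0.27  -0.535  0.83 ] w 85.3964021053439 j [-0.122  0.555 -0.089  0.001 -0.925  0.193]
shift [0.02  0.016 0.035] turn [-0.004 -0.002  0.004]
```

View pics/side9c.png

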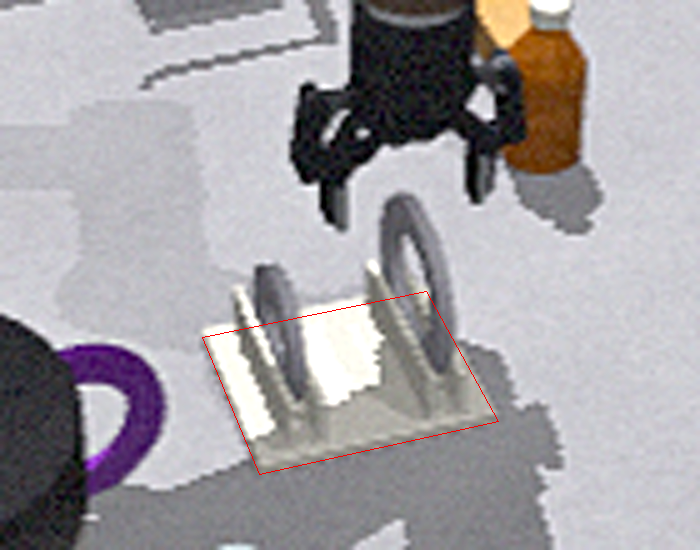

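apply_moves --increments '[[[0.02,0.01,0.03,0,0,0,1],[0.02,0.01,0.03,0,0,0,-1],[0.02,0.01,0.03,0,0,0,-1],[0.02,0.01,0.03,0,0,0,-1],[0.02,0.01,0.03,0,0,0,-1],[0.02,0.01,0.03,0,0,0,-1],[0.02,0.01,0.03,0,0,0,-1],[0.02,0.01,0.03,0,0,0,-1],[0.02,0.01,0.03,0,0,0,-1],[0.02,0.01,0.03,0,0,0,-1]]]'

```text
clock: 13.05
position: [610.1, -238.4, 158.2]
ee_rot: [0.731, -0.682, 0.0, 0.0]
contact_force: [-0.6, -0.2, 2.1]
gripper_width: 9.1
```

```bash
python3 g.py 610 -238 159 1.64
python3 - <<'E'
from fit import *
for n,c in [('side',(200,340,200,310))]:
    p=shot(n,n+'10'); overlay(p,[],*c,5,f'pics/{n}10c.png')
E
```

```text
t 13.05 p [ 610.086 -238.433  158.209] yaw 1.640939349371156 F [-0.638 -0.249  2.137] w 9.079311047859731 j [-0.126  0.56  -0.092  0.    -0.919  0.196]
shift [-0.004  0.001 -0.008] turn [ 0.    -0.     0.002]
```

View pics/side10c.png

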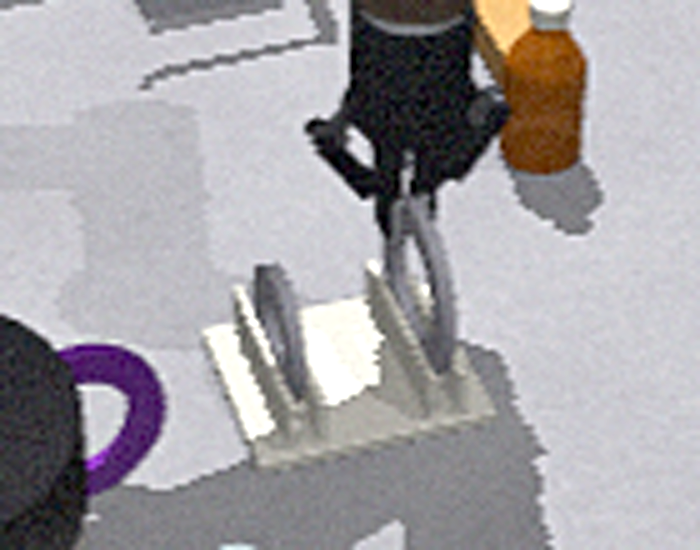

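apply_moves --increments '[[[0,0,0,0,0,0,-1],[0,0,0,0,0,0,-1],[0,0,-0.05,0,0,0,-1],[0,0,-0.15,0,0,0,-1],[0,0,-0.3,0,0,0,-1],[0,0,-0.45,0,0,0,-1],[0,0,-0.6,0,0,0,-1],[0,0,-0.75,0,0,0,-1],[0,0,-0.9,0,0,0,-1],[0,0,-0.95,0,0,0,-1]]]'

```text
clock: 14.1
position: [610.4, -238.5, 254.7]
ee_rot: [0.731, -0.682, 0.001, -0.001]
contact_force: [0.8, -0.4, -4.4]
gripper_width: 9.1
```

```bash
python3 g.py 610 -238 370 1.64
python3 - <<'E'
from fit import *
L=lines(ring=(612,-268,.07,165))
for n,c in [('side',(200,340,200,310)),('top',(270,390,150,260))]:
    p=shot(n,n+'11'); overlay(p,L,*c,5,f'pics/{n}11c.png')
E
```

```text
t 14.1 p [ 610.403 -238.456  254.658] yaw 1.6406968419729218 F [ 0.794 -0.384 -4.379] w 9.07568436732481 j [-0.126  0.47   0.017 -0.    -1.116  0.196]
shift [-0.004  0.001 -1.153] turn [-0.005 -0.001  0.001]
```

View pics/side11c.png

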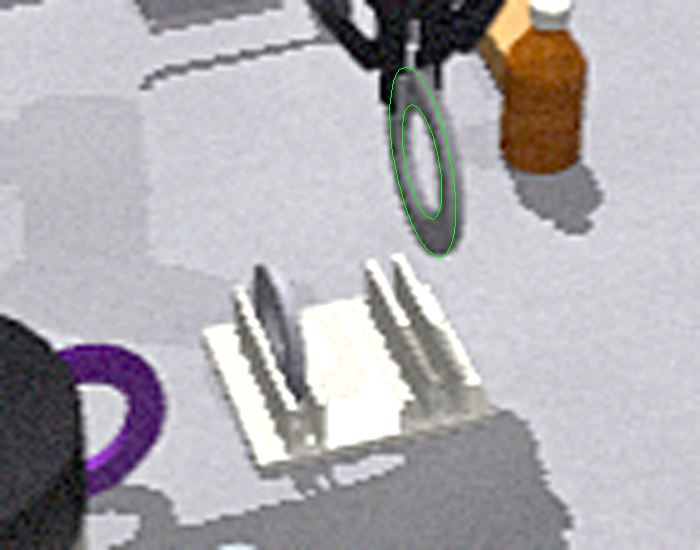

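apply_moves --increments '[[[0,0,-0.1,0,0,0,-1],[0,0,-0.3,0,0,0,-1],[-0.05,0.05,-0.5,0,0,0,-1],[-0.1,0.1,-0.7,0,0,0,-1],[-0.2,0.2,-0.85,0,0,0,-1],[-0.35,0.35,-0.9,0,0,0,-1]]]'

```text
clock: 14.8
position: [573.2, -206.2, 344.6]
ee_rot: [0.731, -0.682, 0.001, -0.001]
contact_force: [-0.1, 0.8, -6.1]
gripper_width: 9.0
```

apply_moves --increments '[[[-0.2,0.15,0,0,0,0,-1],[-0.4,0.3,0,0,0,0,-1],[-0.6,0.45,0,0,0,0,-1],[-0.8,0.6,0,0,0,0,-1],[-1,0.75,0,0,0,0,-1]]]'

```text
clock: 15.3
position: [489.8, -110.7, 342.8]
ee_rot: [0.731, -0.682, -0.0, 0.0]
contact_force: [0.2, 0.3, -5.8]
gripper_width: 9.1
```

apply_moves --increments '[[[-0.25,0.15,0,0,0,0,-1],[-0.5,0.25,0,0,0,0,-1],[-0.75,0.35,0,0,0,0,-1],[-1,0.4,0,0,0,0,-1],[-1,0.4,0,0,0,0,-1]]]'

```text
clock: 15.8
position: [442.8, -12.7, 343.3]
ee_rot: [0.732, -0.681, -0.0, -0.0]
contact_force: [-0.2, 0.8, -5.6]
gripper_width: 9.1
```

```bash
python3 g.py 434 261 340 1.696
```

```text
t 15.8 p [442.837 -12.719 343.295] yaw 1.6438339731540723 F [-0.195  0.762 -5.647] w 9.103226406851919 j [ 0.34   0.038 -0.342 -0.001 -1.19  -0.266]
shift [-2.736 -0.112  0.036] turn [-0.     0.002 -0.104]
```

apply_moves --increments '[[[-0.2,0,0,0,0,-0.02,-1],[-0.45,0,0,0,0,-0.05,-1],[-0.7,-0.02,0,0,0,-0.08,-1],[-0.95,-0.05,0,0,0,-0.1,-1]]]'

```text
clock: 16.2
position: [442.1, 81.1, 343.2]
ee_rot: [0.748, -0.663, -0.0, 0.0]
contact_force: [0.6, 0.8, -5.5]
gripper_width: 9.1
```

apply_moves --increments '[[[-0.25,0,0,0,0,0,-1],[-0.5,0,0,0,0,0,-1],[-0.75,0,0,0,0,0,-1],[-0.9,0,0,0,0,0,-1]]]'

```text
clock: 16.6
position: [431.5, 171.1, 343.1]
ee_rot: [0.749, -0.663, -0.0, -0.0]
contact_force: [-0.2, 0.5, -5.8]
gripper_width: 9.0
```

```bash
python3 g.py 434 261 340 1.696
```

```text
t 16.6 p [431.505 171.146 343.079] yaw 1.6916085759847557 F [-0.23   0.536 -5.814] w 9.005853273567043 j [ 0.729  0.078 -0.3   -0.    -1.193 -0.608]
shift [-0.889 -0.133  0.031] turn [-0.     0.    -0.009]
```

apply_moves --increments '[[[-0.2,0,0,0,0,0,-1],[-0.45,-0.03,0,0,0,0,-1],[-0.7,-0.08,0,0,0,0,-1],[-0.85,-0.1,0.02,0,0,0,-1],[-0.89,-0.1,0.02,0,0,0,-1],[-0.89,-0.1,0.02,0,0,0,-1],[-0.89,-0.1,0.02,0,0,0,-1]]]'

```text
clock: 17.3
position: [430.7, 258.6, 341.0]
ee_rot: [0.748, -0.664, 0.0, 0.001]
contact_force: [-0.2, -0.4, -5.0]
gripper_width: 9.2
```

```bash
python3 g.py 434 261 340 1.696
python3 - <<'E'
from fit import *
s=arm.read_state();x,y,z=s['position']
L=lines((562,247,.125),(562,247,.1),ring=(x+3.7,y-29.8,.125,z-89.7))
for n,c in [('side',(180,320,90,210)),('top',(130,250,150,260))]:
    p=shot(n,n+'12'); overlay(p,L,*c,5,f'pics/{n}12c.png')
E
```

```text
t 17.3 p [430.719 258.645 340.991] yaw 1.6902555814952231 F [-0.186 -0.415 -5.024] w 9.215540850767702 j [ 0.865  0.148 -0.223  0.    -1.2   -0.745]
shift [-0.019 -0.035  0.01 ] turn [ 0.001 -0.002 -0.011]
```

View pics/side12c.png

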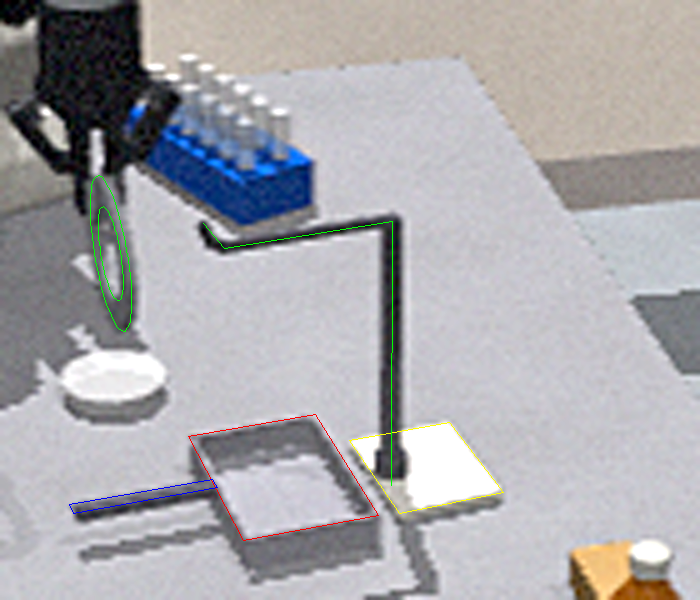

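View pics/top12c.png

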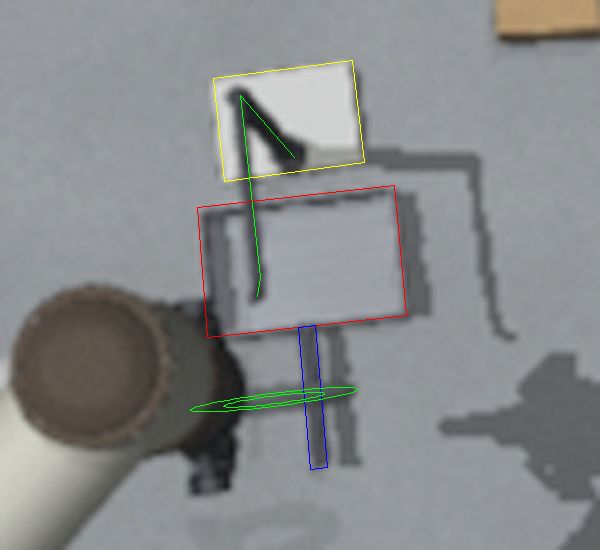

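apply_moves --increments '[[[-0.02,-0.1,0,0,0,-0.01,-1],[-0.02,-0.25,0,0,0,-0.01,-1],[-0.02,-0.4,0,0,0,-0.01,-1],[-0.02,-0.5,0,0,0,-0.01,-1],[-0.02,-0.6,0,0,0,-0.01,-1],[-0.02,-0.6,0,0,0,-0.01,-1]]]'

```text
clock: 18.0
position: [491.4, 268.8, 340.7]
ee_rot: [0.75, -0.662, 0.0, 0.0]
contact_force: [-0.6, 0.0, -5.2]
gripper_width: 9.1
```

```bash
python3 g.py 555 276 340 1.696
python3 - <<'E'
from fit import *
for n,c in [('side',(180,280,90,190)),('top',(150,250,150,250))]:
    p=shot(n,n+'13'); overlay(p,[],*c,6,f'pics/{n}13c.png')
E
```

```text
t 18.0 p [491.389 268.786 340.677] yaw 1.6948031072308156 F [-0.6    0.046 -5.216] w 9.070163750651723 j [ 0.79   0.25  -0.094  0.    -1.227 -0.666]
shift [ 0.007 -0.64   0.007] turn [ 0.    -0.001 -0.002]
```

View pics/side13c.png

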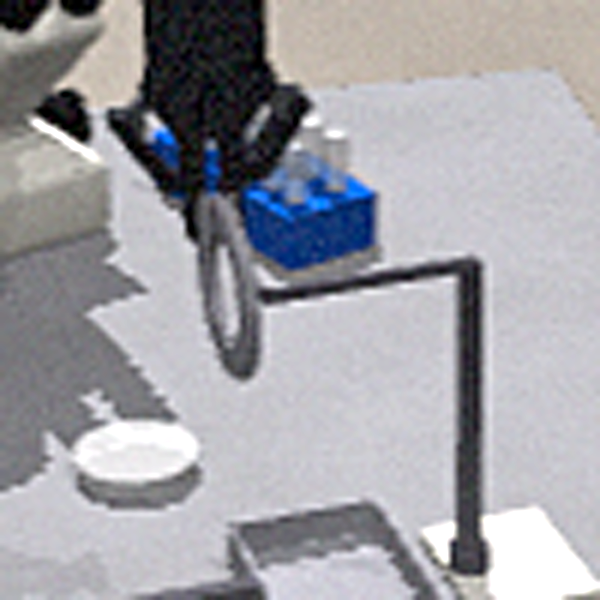

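View pics/top13c.png

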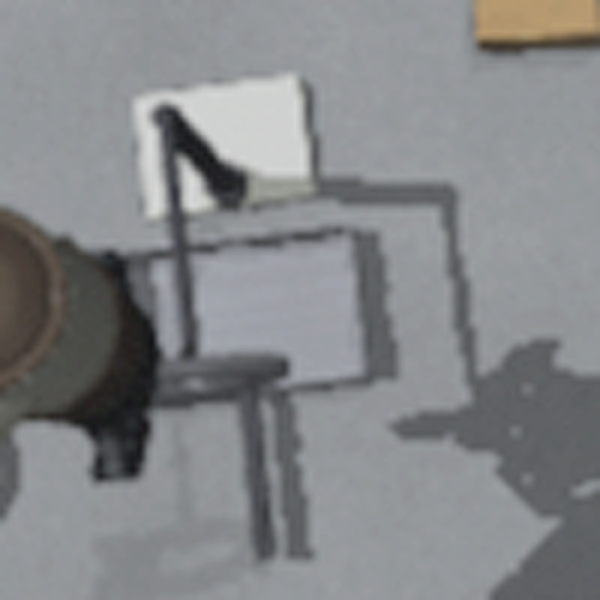

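apply_moves --increments '[[[0,-0.08,0,0,0,0,-1],[0,-0.16,0,0,0,0,-1],[0,-0.24,0,0,0,0,-1],[0,-0.3,0,0,0,0,-1]]]'

```text
clock: 18.5
position: [520.8, 272.6, 341.1]
ee_rot: [0.75, -0.662, 0.0, -0.0]
contact_force: [-0.3, 0.2, -5.1]
gripper_width: 9.0
```

```bash
python3 g.py 555 276 340 1.696
python3 - <<'E'
from fit import *
for n,c in [('side',(180,280,90,190))]:
    p=shot(n,n+'14'); overlay(p,[],*c,6,f'pics/{n}14c.png')
E
```

```text
t 18.5 p [520.779 272.639 341.061] yaw 1.6956941150556861 F [-0.298  0.185 -5.124] w 8.991959578088778 j [ 0.758  0.298 -0.026  0.    -1.246 -0.633]
shift [ 0.009 -0.344  0.011] turn [-0.     0.    -0.001]
```

View pics/side14c.png

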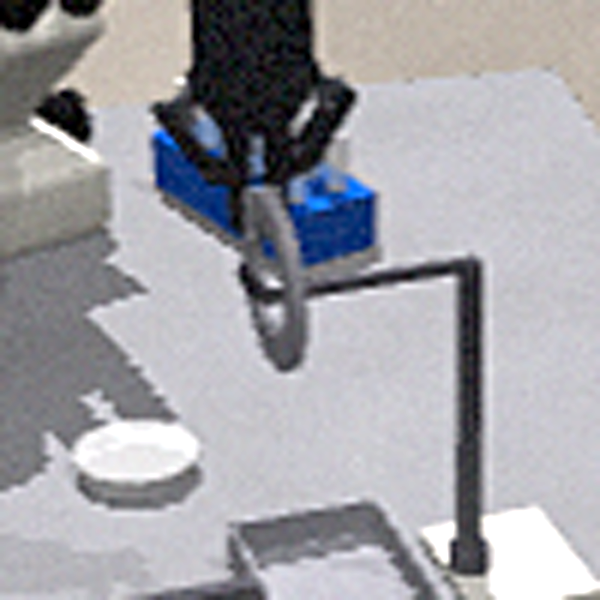

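apply_moves --increments '[[[0,-0.1,0,0,0,0,-1],[0,-0.2,0,0,0,0,-1],[0,-0.3,0,0,0,0,-1],[0,-0.34,0,0,0,0,-1],[0,-0.34,0,0,0,0,-1],[0,-0.34,0,0,0,0,-1]]]'

```text
clock: 19.15
position: [553.6, 276.6, 340.9]
ee_rot: [0.75, -0.662, -0.0, 0.0]
contact_force: [0.2, -0.8, -5.8]
gripper_width: 9.3
```

apply_moves --increments '[[[0,0,0.06,0,0,0,-1],[0,0,0.12,0,0,0,-1],[0,0,0.18,0,0,0,-1],[0,0,0.23,0,0,0,-1],[0,0,0.28,0,0,0,-1],[0,0,0.32,0,0,0,-1],[0,0,0.34,0,0,0,-1],[0,0,0.34,0,0,0,-1]]]'

```text
clock: 19.95
position: [553.6, 276.7, 306.7]
ee_rot: [0.75, -0.662, -0.0, 0.0]
contact_force: [-0.1, -0.1, -6.3]
gripper_width: 9.1
```

```bash
python3 g.py 555 276 300 1.696
python3 - <<'E'
from fit import *
for n,c in [('side',(190,290,90,190)),('top',(140,240,150,250))]:
    p=shot(n,n+'15'); overlay(p,[],*c,6,f'pics/{n}15c.png')
E
```

```text
t 19.95 p [553.639 276.659 306.734] yaw 1.6958475863477003 F [-0.144 -0.134 -6.254] w 9.109983742448671 j [ 0.725  0.373 -0.003  0.    -1.195 -0.6  ]
shift [ 0.008 -0.013  0.067] turn [ 0.001 -0.001 -0.   ]
```

View pics/side15c.png

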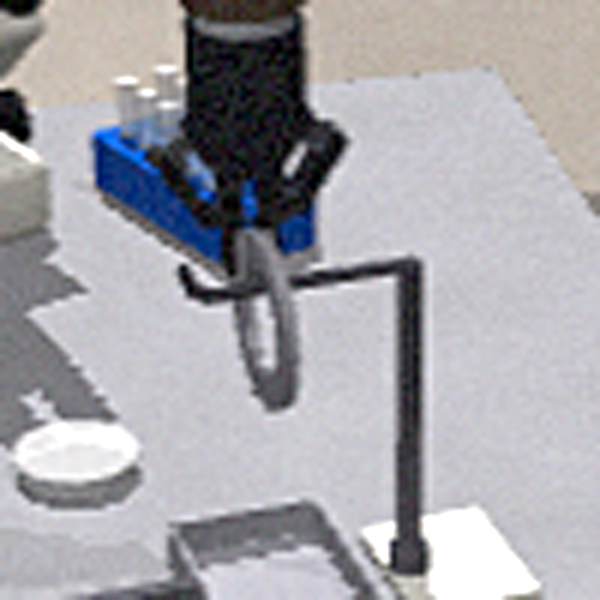

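View pics/top15c.png

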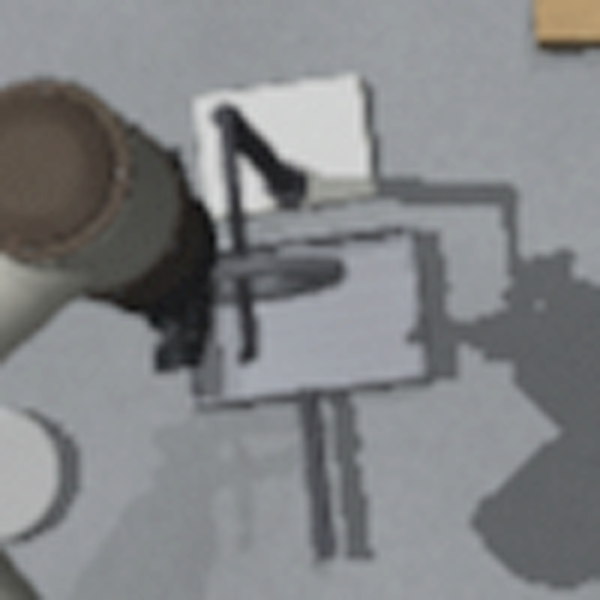

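apply_moves --increments '[[[0,0,0.02,0,0,0,-1],[0,0,0.035,0,0,0,-1],[0,0,0.05,0,0,0,-1],[0,0,0.05,0,0,0,-1]]]'

```text
clock: 20.45
position: [553.6, 276.6, 301.7]
ee_rot: [0.75, -0.662, -0.0, 0.0]
contact_force: [0.8, -0.1, -6.1]
gripper_width: 9.2
```

apply_moves --increments '[[[0,0,0.01,0,0,0,-1],[0,0,0.02,0,0,0,-1],[0,0,0.02,0,0,0,-1]]]'

```text
clock: 20.75
position: [553.7, 276.7, 300.3]
ee_rot: [0.75, -0.662, 0.0, -0.0]
contact_force: [-0.2, -0.5, -5.1]
gripper_width: 9.0
```

apply_moves --increments '[[[0,0,0.01,0,0,0,-1],[0,0,0.015,0,0,0,-1],[0,0,0.015,0,0,0,-1]]]'

```text
clock: 21.05
position: [553.8, 276.7, 300.1]
ee_rot: [0.75, -0.661, 0.0, -0.001]
contact_force: [-3.1, 0.6, 2.3]
gripper_width: 9.0
```

```bash
python3 -c "
from h import *
for i in range(3):
    s=arm.read_state();print(s['contact_force'],s['wrist_torque'],s['position']);arm.get_image('top')"
```

```text
[-3.0605786   0.58198166  2.3472446 ] [-0.14581033  0.83938093 -0.10656201] [553.76895396 276.71839684 300.0561449 ]
[-3.56996767 -0.84731947  2.8928462 ] [-0.08930551  0.86447493 -0.07842055] [553.80984157 276.71019941 300.02567106]
[-3.44967798  0.2101305   3.61355702] [-0.14813887  0.91756839 -0.06731537] [553.79686676 276.7191015  300.01114871]
```

apply_moves --increments '[[[0,0,-0.006,0,0,0,-1],[0,0,-0.006,0,0,0,-1]]]'

```text
clock: 21.4
position: [553.8, 276.7, 300.0]
ee_rot: [0.75, -0.662, 0.0, -0.0]
contact_force: [-3.3, 0.5, 4.3]
gripper_width: 9.2
```

apply_moves --increments '[[[0,0,0,0,0,0,-0.7],[0,0,0,0,0,0,-0.6],[0,0,0,0,0,0,-0.5],[0,0,0,0,0,0,-0.4],[0,0,0,0,0,0,-0.2],[0,0,0,0,0,0,0],[0,0,0,0,0,0,0.2],[0,0,0,0,0,0,0.2]]]'

```text
clock: 22.2
position: [553.7, 276.7, 299.2]
ee_rot: [0.75, -0.662, 0.0, -0.0]
contact_force: [0.9, 0.0, -0.4]
gripper_width: 51.1
```

```bash
python3 g.py 555 276 400 1.696
python3 - <<'E'
from fit import *
for n,c in [('side',(190,290,90,190)),('top',(140,240,150,250))]:
    p=shot(n,n+'16'); overlay(p,[],*c,6,f'pics/{n}16c.png')
E
```

```text
t 22.2 p [553.7   276.696 299.238] yaw 1.695811418220697 F [ 0.916  0.001 -0.377] w 51.095424608558396 j [ 0.725  0.378 -0.015  0.    -1.178 -0.6  ]
shift [ 0.008 -0.012 -1.008] turn [-0.  0. -0.]
```

View pics/side16c.png

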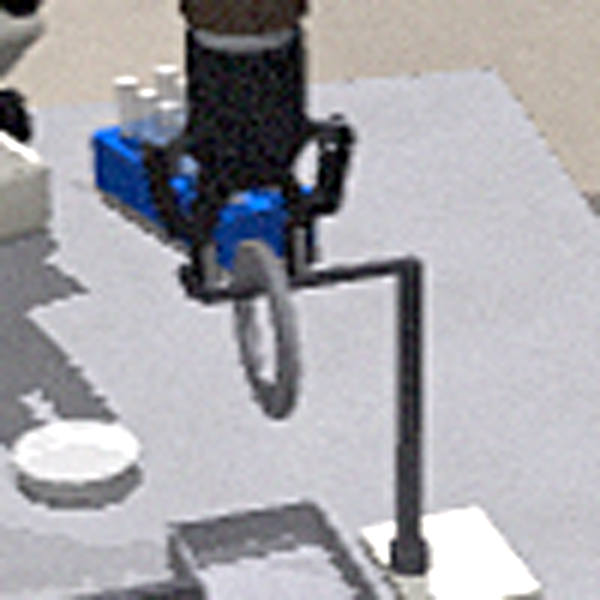

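View pics/top16c.png

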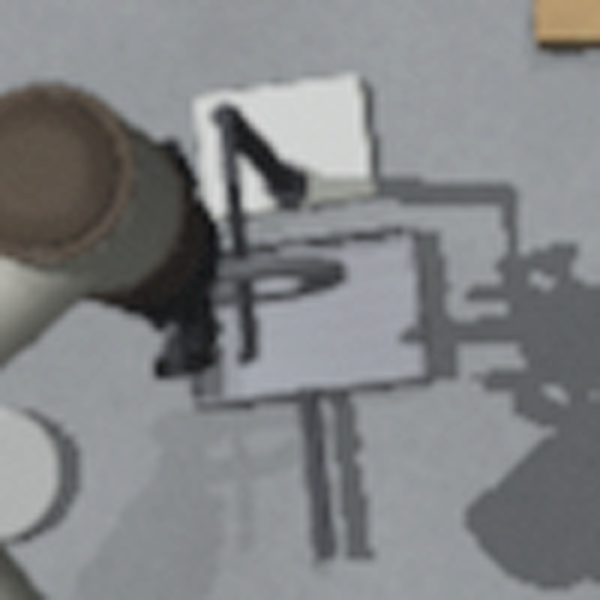

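apply_moves --increments '[[[0,0,-0.05,0,0,0,0.2],[0,0,-0.15,0,0,0,0.2],[0,0,-0.35,0,0,0,0.2],[0,0,-0.55,0,0,0,0.2],[0,0,-0.75,0,0,0,0.2],[0,0,-0.95,0,0,0,0.2],[0,0,-1,0,0,0,0.2]]]'

```text
clock: 23.0
position: [554.3, 276.9, 403.1]
ee_rot: [0.75, -0.661, 0.001, -0.003]
contact_force: [0.2, 0.7, 0.3]
gripper_width: 51.2
```

apply_moves --increments '[[[-0.3,0.3,0,0,0,0,0.2],[-0.5,0.6,0,0,0,0,0.2],[-0.6,0.9,0,0,0,0,0.2],[-0.6,1,0,0,0,0,0.2],[-0.6,1,0,0,0,0,0.2],[-0.6,1,0,0,0,0,0.2],[-0.6,1,0,0,0,0,0.2],[-0.6,1,0,0,0,0,0.2],[-0.6,1,0,0,0,0,0.2],[-0.6,1,0,0,0,0,0.2]]]'

```text
clock: 24.0
position: [447.4, 323.6, 398.9]
ee_rot: [0.75, -0.662, 0.0, 0.0]
contact_force: [-0.1, -0.0, -0.1]
gripper_width: 51.3
```

apply_moves --increments '[[[0,0,0,0,0,0,0.2],[0,0,0,0,0,0,0.2],[0,0,0,0,0,0,0.2],[0,0,0,0,0,0,0.2],[0,0,0,0,0,0,0.2],[0,0,0,0,0,0,0.2],[0,0,0,0,0,0,0.2],[0,0,0,0,0,0,0.2],[0,0,0,0,0,0,0.2],[0,0,0,0,0,0,0.2]]]'

```text
clock: 25.0
position: [447.0, 323.8, 399.2]
ee_rot: [0.75, -0.662, 0.0, 0.0]
contact_force: [0.4, -0.4, 0.0]
gripper_width: 51.4
```

Run:
```python
from fit import *
L=lines(tray=(562,247,.1))
im={}
for k in range(2):
  for n,c in [('side',(170,330,90,210)),('top',(140,280,130,250))]:
    p=shot(n,f'{n}17_{k}'); overlay(p,L,*c,5,f'pics/{n}17c.png'); im[n,k]=p['img'].astype(int)
  for _ in range(6): arm.get_image('top')
for n in('side','top'): d=np.abs(im[n,0]-im[n,1]).max(2); print(n,(d>40).sum())
s=arm.read_state();print(s['clock'],s['contact_force'])
p=shot('side','full');print(p['img'].shape)
```

```text
side 0
top 0
25.8 [-0.83040269  0.06847998 -0.44271377]
(384, 512, 3)
```

View pics/side17c.png

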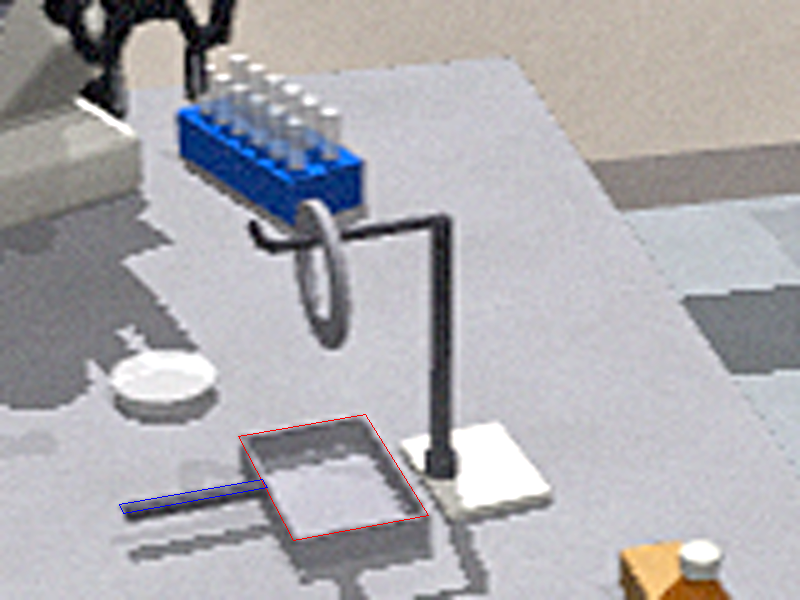

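View pics/top17c.png

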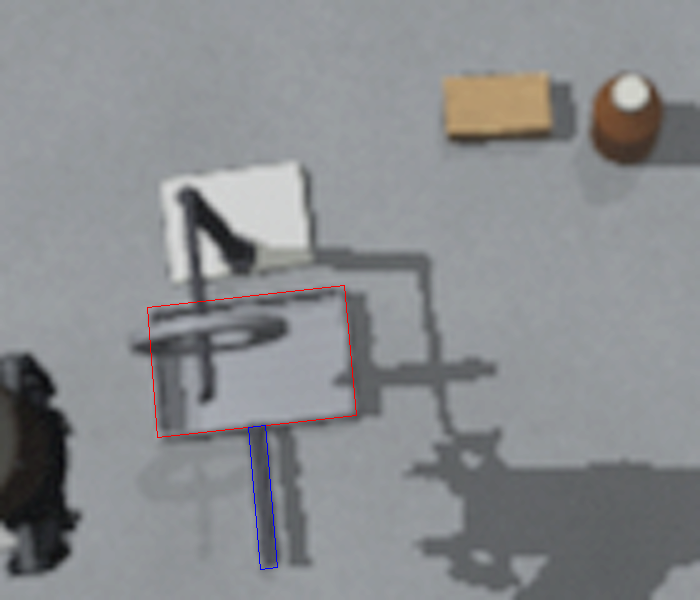

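View pics/full.png

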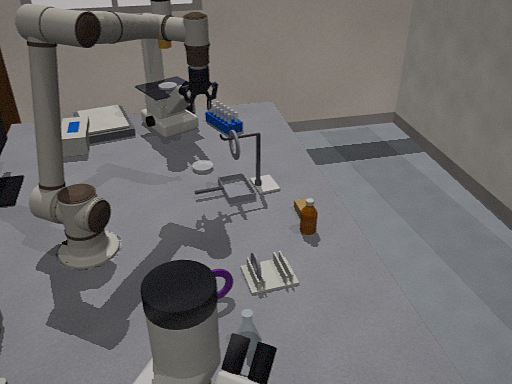

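```bash
python3 -c "
from bench import arm
print(arm.job_done())"
```

```text
the job is handed in; nothing more can be done
None
```

The larger steel ring now hangs still on the J-hook above the tray. I handed the job in at about 26 s of the 72 s allowed.

**What I did:**
- **Tray:** I gripped it by its handle and slid it under the hook, with its centre at about (562, 247) mm.
- **Ring:** I lifted the larger ring from the far slot by its rim, gripped 30 mm to one side of its top so the fingers stayed clear of the rod. I passed it over the hook tip and lowered it in small steps until the hook carried its weight. Then I opened the gripper and backed away straight up.

**Last checks:**
- **Ring:** two sets of pictures about 0.4 s apart, taken over 2 s after I let go, showed no change. The ring is through the hook, close to the middle of the level part of the rod.
- **Tray:** its outline matched the target position in both views. My estimate of the hook's position varied by about 3–4 mm between the two cameras, so the centring is good to about that.
- **Other objects:** the smaller ring is still in its slot. The bottle, slide box, dish, flask and purple look-alike appear unmoved.
- **Gripper:** it is clear of everything, with a wrist force of about zero. The force never read more than about 8 N.

The ring touched the hook at about the expected height, and I pressed a few newtons past first contact. Backing off 0.6 mm did not lower the reading before I opened the gripper.

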